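Clamp the hair clipper in its service cradle

ROBOT

A 6-joint arm with a two-finger parallel gripper is mounted at the origin on a cart in front of the work surface, level with it; the furniture and walls round the work are solid. World frame = base frame: x ahead of the robot, y to its left, z up, the work surface at z = 0. Lengths are in m, angles in rad, forces in N, time in s.
With the tool pointing down it reaches from about 0.425 to 1.125 m from the base axis. Payload 14.9 kg.
Tool frame: the origin (TCP) lies on the centre line of the jaws, within the pads' length; the fingertips stand 11 mm ahead of it and the grasp point (between the pads) lies 8 mm behind it; z points along the fingers, y is the line along which they close (so a half turn about z gives the same grasp; the last joint's range is limited). The gripper opens to 91 mm and grips with 3 to 60 N. Pads are 32 mm wide; open, the fingers measure 118 mm over their backs; the gripper's body (76 mm by 178 mm) begins 60 mm behind the grasp point.
Start: joints at [-1.226, 0.379, 1.734, -0, 1.028, -0.033], TCP at [0.258, -0.651, 0.225] pointing down, gripper open.
Joint ranges: [-2.77, 2.77], [-0.74, 2.19], [0, 2.66], [-1.06, 4.2], [0.31, 2.87], [-3.08, 3.08]. Speed limits (rad/s): [1.89, 1.89, 2.39, 3.14, 3.14, 3.14].

INTERFACE

Orientations are given as a 3x3 rotation matrix whose columns are the frame's x, y, z axes.
In Python, from station import arm, eyes gives the robot as it stands.
- The arm moves only by the shell command python3 -m handwheel 'ROWS' [FORCE]. ROWS is JSON, a list of rows, each a list of 7 numbers: the shift along the tool's x, y, z each as a share of 0.3 m, from -1 to 1, then the turn, a rotation vector about the tool's x, y, z each as a share of pi rad, from -1 to 1, then the opening, from 0 (shut) to 1 (fully open). In form: [[dx, dy, dz, ax, ay, az, gripper], ...]. A call has 1 to 10 rows; each row shifts and turns the commanded pose from where the row before left it, along the tool's axes as they then stand; what a row does not reach is not made up. A row lasts 1/12 s, in which the tool goes at most 41.7 mm and 7.16 degrees, less where a joint would pass 70% of its speed; a pose out of reach is approached as far as the arm can. A call with a number of a shift or a turn outside -1 to 1 is refused whole. A call with a gripper value outside its range is refused whole. The fingers move at their own pace and stop on an object; FORCE is the grip in N (left out, the last holds). Time passes only in rows, so rows that do not move let the fingers close. It gives the time, the measured TCP pose, the force, the opening and the grip force at its end, in the units of the state.
- arm.sense(): the state, without advancing time (a new reading comes with each control period).
- eyes.read_camera(name): name is "scene" or "top" or "wrist"; returns a dict with "pixels" (400x640x3 uint8, red, green, blue), "fx", "fy", "cx", "cy" (pixels), "T" (4x4, takes a point from camera to world coordinates). Camera axes: x right, y up, looking along -z (the intrinsics and any distortion apply to the point x, -y, -z); pixel columns grow to the right and rows downward; lengths in m; the calibration is good to about 2 mm. A picture is of the moment at which its call begins. There is no depth.
- arm.close_job(): hands the job in; it is judged then, once.
The state is a dict: "time_s": time; "joints": joint angles; "dq": joint speeds; "joint_torque": joint torques, N m; "tcp_pos": TCP position; "tool_rot": TCP orientation; "wrist_force": force on the tool from outside, world axes, zero at the start; "wrist_torque": the same for the moment, N m; "width": finger opening in m; "finger_force": force on a finger pad.
Only numpy, scipy, OpenCV 4.12 (cv2) and the standard library are available. Lean on these libraries where they do the work, as an engineer would, in place of code of your own. Each camera call takes 0.05 s, during which the arm holds its last target. There are 200 camera calls.

TASK

Get the black hair clipper ready for servicing: swing the cradle's red-handled clamp lever right up and over to its far side, lay the clipper gently down in the two saddles, right way up and centred end to end, with its blade end at the saddle that has no lever, and swing the lever fully shut across the clipper. Leave the other things on the worktop where they are.

Things in the scene. Friction and masses are not known exactly. Their poses are not given: they have to be found in the camera images.
- cradle: Fixed service cradle for a clipper. Origin: centre of its underside; z up, y lengthwise. Dark base plate 90 (x) x 140 (y) x 12 mm high with two aluminium U-shaped saddles at y = -54 and +54 mm. Between the saddles (y -44 to +44) it is open above the plate: room for fingers. The +y saddle carries the lever on a fork (x = +36, 74 mm high) and a rest post (x = -36, 59 mm high).
- cradle_seat (a point): Where the origin (underside centre) of a clipper lying home belongs: (0, 0, 22) mm in the cradle's frame, axes as the cradle's. The saddle floors are at this height; each saddle is 20 mm long in y, 50 mm clear inside in x, walls 9 mm thick, flaring outward above 36 mm, top 46 mm above the worktop.
- clamp_lever (a joint): Angle of the clamp lever, rad: 0 = fully shut, lying level across the saddle on its rest post; grows as it swings up (1.57 = upright) and over to the cradle's +x side; stop at 2.7. Stiff hinge: stays where it is left.
- lever_hinge (a point): Point on the lever's hinge axis, which runs along the cradle's y; at (36, 54, 64) mm in the cradle's frame. A turn of +angle about the cradle's +y axis opens the lever.
- lever_grip (a point): Point on the axis of the lever's red round handle (15 mm diameter), 74 mm from the hinge axis. The handle runs along the cradle's y, from 40 mm inboard to 24 mm outboard of this point, outside the lever's 10 mm square steel arm. Shut, this point is at (-38, 100, 64) mm in the cradle's frame.
- clipper: Loose black cordless hair clipper with a small blue switch, 44 (x) x 182 (y) x 35 (z) mm, 0.26 kg, lying right way up. Origin: centre of its underside; y lengthwise, blade end at -y. Its body is 145 mm long (y -72 to +73) and about 33 mm high; grasp it across x at the middle.
- clipper_blade (a point): Point at the clipper's metal blade, 88 mm from its origin along -y, 10 mm above its underside.
- trimmer_red: Bystander: loose small red trimmer, 25 x 100 x 21 mm. Origin: centre of underside.
- card_terminal: Bystander: white card terminal, dark screen, 58 x 76 x 40 mm. Origin: centre of underside.
- razor_case: Bystander: grey razor case, 42 x 120 x 24 mm. Origin: centre of underside.
- glasses: Bystander: black spectacles, 28 x 122 x 36 mm. Origin: centre of underside.
- phone: Bystander: dark phone, 71 x 150 x 9 mm. Origin: centre of underside.

How it is judged:
On the way, in this order (a step that is already met when the one before it is completed fails the run):
1. the clamp lever is swung up and over, past 1.8 rad (value of joint clamp_lever above 1.8 rad), for 0.2 s.
2. the clipper lies home in both saddles with the lever still swung back (past 1.3 rad) (x of clipper in the frame of cradle between -0.006 and 0.006 m and y of clipper in the frame of cradle between -0.018 and 0.018 m and z of clipper in the frame of cradle between 0.017 and 0.027 m and y of clipper_blade in the frame of cradle below -0.06 m and angle between clipper's own z axis and vertical below 0.12 rad and angle between the y axis of clipper and the y axis of cradle, either way round below 0.1 rad and value of joint clamp_lever above 1.3 rad), for 0.2 s.
At the end, for the whole second after the job is handed in: The clipper lies at rest, right way up (within 0.12 rad), in both saddles: its origin within 6 mm across, 18 mm lengthwise and 5 mm in height of home, lengthwise within 0.1 rad, blade end at the cradle's -y end; the clamp lever is shut across it (below 0.1 rad) (x of clipper in the frame of cradle between -0.006 and 0.006 m and y of clipper in the frame of cradle between -0.018 and 0.018 m and z of clipper in the frame of cradle between 0.017 and 0.027 m and y of clipper_blade in the frame of cradle below -0.06 m and angle between clipper's own z axis and vertical below 0.12 rad and angle between the y axis of clipper and the y axis of cradle, either way round below 0.1 rad and value of joint clamp_lever below 0.1 rad and linear speed of clipper below 0.02 m/s and angular speed of clipper below 0.2 rad/s); the robot touches nothing.
It fails at once if the clipper is dropped or forced against the cradle or lever (over 60 N) (contact force between clipper and cradle above 60 N).
It fails at once if the red trimmer, card terminal, razor case, glasses or phone is moved by more than 30 mm (distance of any of trimmer_red, card_terminal, razor_case, glasses, phone from where it was at the start of the episode above 0.03 m).
It also fails if it takes over 72 s, if anything falls off the work surface, if the arm or the gripper's body presses on something with over 40 N, if the wrist force passes 120 N, or if a joint passes its speed limit or range.

## Working session

There is one attempt and no reset: what is moved stays moved. The work goes in short steps, Python scripts to look and compute and a shell command to move; the robot and the scene stay as the last step left them, time stands still between calls to the robot, and variables do not carry over. Pictures are saved under pics/ and viewed, at most 10 in all, crops included, and the job is handed in when it is done.

```bash
mkdir -p pics; ls; cat > h.py <<'E'
import numpy as np, cv2, json
from station import arm, eyes
def snap(n,f):
    d=eyes.read_camera(n); cv2.imwrite('pics/%s.png'%f,d['pixels'][:,:,::-1])
    np.savez('pics/%s.npz'%f,**{k:np.array(v) for k,v in d.items()}); return d
def ray(f,u,v):
    d=np.load('pics/%s.npz'%f); T=d['T']
    r=T[:3,:3]@np.array([(u-d['cx'])/d['fx'],-(v-d['cy'])/d['fy'],-1]); return T[:3,3],r
def atz(f,u,v,z):
    o,r=ray(f,u,v); return o+r*(z-o[2])/r[2]
def tri(*obs):
    A=np.zeros((3,3));b=np.zeros(3)
    for f,u,v in obs:
        o,r=ray(f,u,v); r=r/np.linalg.norm(r); P=np.eye(3)-np.outer(r,r); A+=P;b+=P@o
    p=np.linalg.solve(A,b); return p
def proj(f,p):
    d=np.load('pics/%s.npz'%f); q=np.linalg.inv(d['T'])@np.append(p,1); return d['cx']+d['fx']*q[0]/-q[2], d['cy']-d['fy']*q[1]/-q[2]
E
python3 - <<'E'
from h import *
for n in('scene','top'):
    d=snap(n,n+'0'); print(n,d['T'],d['fx'],d['fy'],d['cx'],d.keys())
s=arm.sense(); print(s['tool_rot'],s['wrist_force'],s['width'],s['time_s'])
E
```

```text
pics
scene [[ 0.94270101 -0.25027299  0.22063143  0.87541316]
 [ 0.33357424  0.72001426 -0.60852912 -0.70562925]
 [-0.00655938  0.64725798  0.7622428   0.98302992]
 [ 0.          0.          0.          1.        ]] 467.7879794974708 467.7879794974708 313.6712640707875 dict_keys(['pixels', 'fx', 'fy', 'cx', 'cy', 'T'])
top [[ 0.01693603  0.9814473  -0.19098262  0.42468783]
 [-0.99980684  0.01471827 -0.01302501  0.03205076]
 [-0.00997243  0.19116632  0.981507    1.04249244]
 [ 0.          0.          0.          1.        ]] 386.34247736652736 386.34247736652736 319.7195004242578 dict_keys(['pixels', 'fx', 'fy', 'cx', 'cy', 'T'])
[[ 9.29476448e-01  3.68881313e-01 -3.31635976e-04]
 [ 3.68881462e-01 -9.29476043e-01  8.67439014e-04]
 [ 1.17343474e-05 -9.28598497e-04 -9.99999569e-01]] [-0.4842836  -0.23662105  0.5393591 ] 0.09138676130521145 0.1
```

View pics/top0.png

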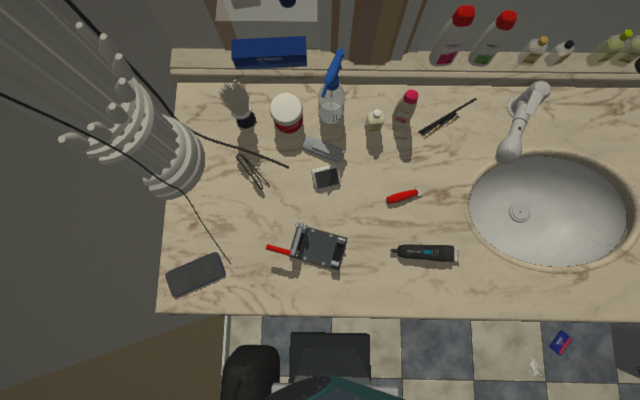

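View pics/scene0.png

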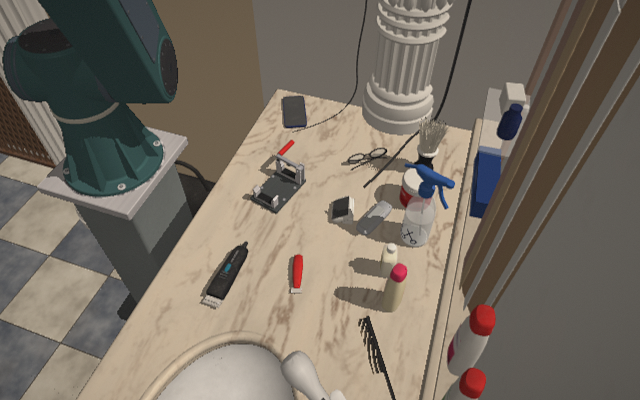

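```bash
python3 - <<'E'
from h import *
a=cv2.imread('pics/top0.png')[215:285,255:465]; b=cv2.imread('pics/scene0.png')[130:310,190:320]
A=cv2.resize(a,(735,245),interpolation=cv2.INTER_CUBIC); B=cv2.resize(b,None,fx=1.9,fy=1.9)
c1=cv2.resize(cv2.imread('pics/scene0.png')[135:215,245:310],None,fx=5,fy=4.3,interpolation=3)[:345]
c2=cv2.resize(cv2.imread('pics/scene0.png')[235:310,195:260],None,fx=5,fy=4.6,interpolation=3)[:345]
out=np.zeros((595,740,3),np.uint8); out[:245,:735]=A; out[250:250+c1.shape[0],:325]=c1; out[250:250+c2.shape[0],335:660]=c2
cv2.imwrite('pics/c.png',out)
E
```

```text
(no output)
```

View pics/c.png

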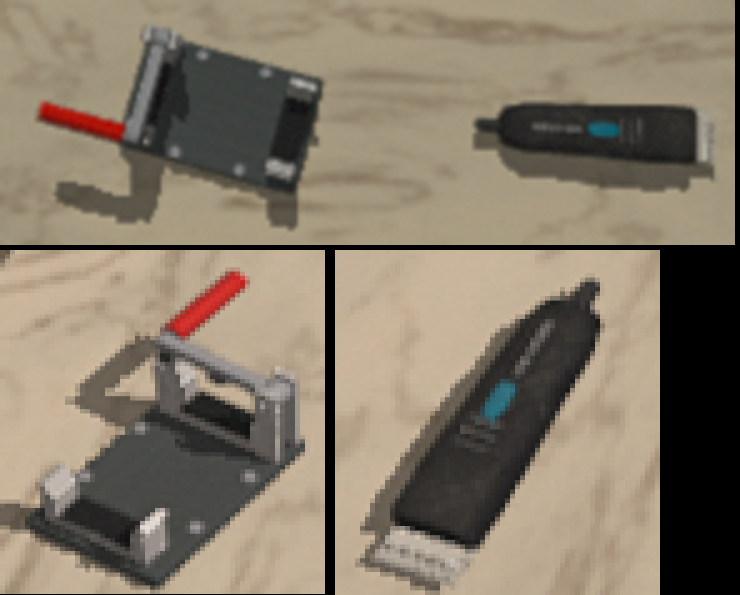

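```bash
cat > fit.py <<'E'
from h import *
from scipy.optimize import least_squares
def fit(obs,x0,lever=False):
    # obs: (file,u,v,local xyz)
    def res(p):
        c,s=np.cos(p[2]),np.sin(p[2]); R=np.array([[c,-s,0],[s,c,0],[0,0,1]]); r=[]
        for f,u,v,l in obs:
            q=proj(f,R@np.array(l)/1000+[p[0],p[1],p[3]]); r+=[q[0]-u,q[1]-v]
        return np.array(r)
    o=least_squares(res,x0,loss='soft_l1'); return o.x,res(o.x).reshape(-1,2)
E
python3 - <<'E'
from fit import *
t=lambda u,v:('top0',255+u/3.5,215+v/3.5)
s=lambda u,v:('scene0',245+u/5,135+(v-250)/4.3)
k=lambda u,v:('scene0',195+(u-335)/5,235+(v-250)/4.6)
C=[(*t(321,81),(45,-70,12)),(*t(295,190),(-45,-70,12)),(*s(157,580),(45,-70,12)),(*s(303,443),(45,70,12)),(*s(33,512),(-45,-70,12)),
(*t(303,87),(30,-54,46)),(*t(280,170),(-30,-54,46)),(*t(42,108),(-38,124,64)),(*s(240,277),(-38,124,64))]
x,r=fit(C,[.4,.05,0.2,0]);print(x,r.round(1).tolist())
K=[(*t(712,137),(0,-91,8)),(*t(478,126),(0,91,15)),(*k(592,285),(0,91,15)),(*k(415,575),(0,-91,8)),(*t(603,129),(0,-10,33)),(*k(498,400),(0,-10,33))]
x,r=fit(K,[.4,-.2,0.,0]);print(x,r.round(1).tolist())
for f in[(280,97)]: pass
E
```

```text
[ 0.50015914  0.04797608 -0.25982132 -0.00140968] [[1.2, -0.7], [-0.3, 1.1], [-0.2, -0.2], [1.1, -1.3], [-1.9, 0.8], [-0.3, 0.2], [0.0, -0.8], [-0.5, 0.3], [0.3, 1.0]]
[ 0.48945861 -0.23370774 -0.02915451 -0.00485344] [[-0.3, -0.1], [-1.6, -0.2], [0.3, -1.1], [0.4, -0.1], [2.8, 0.3], [-1.0, 3.2]]
```

```bash
cat > go.py <<'E'
# usage: go.py x y z yaw(of tool x axis), tool down -> totals in shares (shift first in present axes, turn after)
import sys; from h import *
from scipy.spatial.transform import Rotation as Ro
x,y,z,w=map(float,sys.argv[1:5]); s=arm.sense(); R=np.array(s['tool_rot'])
c,n=np.cos(w),np.sin(w); G=np.array([[c,n,0],[n,-c,0],[0,0,-1]])
d=R.T@(np.array([x,y,z])-s['tcp_pos']); r=Ro.from_matrix(R.T@G).as_rotvec()
print('t',s['time_s'],'tcp',np.round(s['tcp_pos'],4),'yaw',np.arctan2(R[1,0],R[0,0]).round(3),'F',np.round(s['wrist_force'],1),'w',round(s['width'],4))
print('shift share',(d/.3).round(4),'min rows',round(np.linalg.norm(d)/.0417,1),'turn share',(r/np.pi).round(4),'min rows',round(np.linalg.norm(r)/.125,1))
E
R='[0.083,-0.0903,-0.0157,0,0,0,1]'
python3 -m handwheel '[[0.083,-0.0903,-0.0157,0,0,0,1],[0.083,-0.0903,-0.0157,0,0,0,1],[0.083,-0.0903,-0.0157,0,0,0,1],[0.083,-0.0903,-0.0157,0,0,0,1],[0.083,-0.0903,-0.0157,0,0,0,1],[0.083,-0.0903,-0.0157,0,0,0,1],[0.083,-0.0903,-0.0157,0,0,0,1],[0.083,-0.0903,-0.0157,0,0,0,1],[0.083,-0.0903,-0.0157,0,0,0,1],[0.083,-0.0903,-0.0157,0,0,0,1]]'
python3 -m handwheel '[[0.083,-0.0903,-0.0157,0,0,0,1],[0.083,-0.0903,-0.0157,0,0,0,1],[0,0,0,0,0,-0.037,1],[0,0,0,0,0,-0.037,1],[0,0,0,0,0,-0.037,1],[0,0,0,0,0,-0.037,1],[0,0,0,0,0,-0.037,1],[0,0,0,0,0,-0.037,1],[0,0,0,0,0,-0.037,1],[0,0,0,0,0,-0.037,1]]'
python3 -m handwheel '[[0,0,0,0,0,0,1],[0,0,0,0,0,0,1]]'
python3 - <<'E'
from h import *
d=snap('wrist','w1'); s=arm.sense(); R=np.array(s['tool_rot'])
print(d['fx'],(R.T@(d['T'][:3,3]-s['tcp_pos'])),R.T@d['T'][:3,:3])
for p in[(.5,.048,.01),(.489,-.234,.03)]: print(proj('w1',p))
E
python3 go.py .47 .02 .25 1.31
```

```text
time_s: 0.93
tcp_pos: [0.3898, -0.3052, 0.2721]
tool_rot: [[0.93, 0.369, -0.0], [0.369, -0.93, 0.0], [-0.0, -0.0, -1.0]]
wrist_force: [0.2, 0.2, 0.0]
width: 0.0911
finger_force: 0.0
time_s: 1.77
tcp_pos: [0.4158, -0.2381, 0.2812]
tool_rot: [[0.254, 0.967, -0.0], [0.967, -0.254, 0.0], [0.0, -0.0, -1.0]]
wrist_force: [-0.4, -0.1, 0.6]
width: 0.0913
finger_force: 0.0
time_s: 1.93
tcp_pos: [0.4159, -0.2382, 0.2813]
tool_rot: [[0.264, 0.965, -0.0], [0.965, -0.264, 0.0], [0.0, -0.0, -1.0]]
wrist_force: [1.5, 0.4, 0.1]
width: 0.0912
finger_force: 0.0
357.2058663496581 [ 0.0789174  -0.00096391 -0.16039635] [[ 3.83905054e-04  9.60940911e-01  2.76753351e-01]
 [ 9.99999913e-01 -3.23054220e-04 -2.65467441e-04]
 [-1.65692187e-04  2.76753429e-01 -9.60940951e-01]]
(np.float64(313.9819084523266), np.float64(-134.14977214533764))
(np.float64(368.48614861784034), np.float64(146.29241956697604))
t 1.9833 tcp [ 0.4159 -0.2382  0.2813] yaw 1.304 F [-0.3 -0.5 -0.4] w 0.0913
shift share [ 0.8777 -0.0535  0.1046] min rows 6.4 turn share [-0.0001 -0.     -0.0021] min rows 0.1
```

View pics/w1.png

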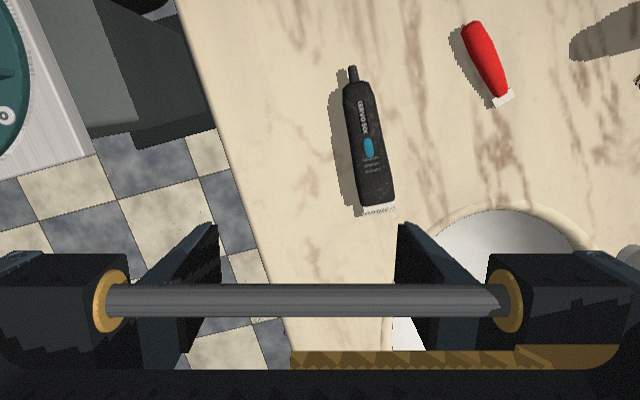

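```bash
python3 -m handwheel '[[0.104,0.0036,0.0125,0,0,0,1],[0.104,0.0036,0.0125,0,0,0,1],[0.104,0.0036,0.0125,0,0,0,1],[0.104,0.0036,0.0125,0,0,0,1],[0.104,0.0036,0.0125,0,0,0,1],[0.104,0.0036,0.0125,0,0,0,1],[0.104,0.0036,0.0125,0,0,0,1],[0.104,0.0036,0.0125,0,0,0,1],[0,0,0,0,0,0,1],[0,0,0,0,0,0,1]]' | head -2
python3 - <<'E'
from h import *
snap('wrist','w2')
im=cv2.imread('pics/w1.png')[55:225,320:420]; im2=cv2.imread('pics/w2.png')
o=np.zeros((400,800,3),np.uint8); 
cv2.imwrite('pics/w2c.png',np.hstack([im2[:, :560],cv2.resize(im,(235,400),interpolation=cv2.INTER_CUBIC)]))
E
```

```text
time_s: 2.82
tcp_pos: [0.4893, 0.0016, 0.2512]
```

View pics/w2c.png

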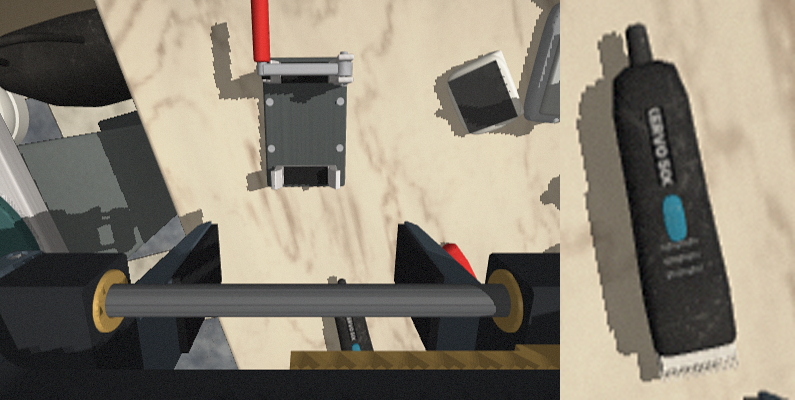

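```bash
python3 - <<'E'
from fit import *
P=[atz('w2',u,v,.012) for u,v in[(270,102),(340,101),(271,149),(340,148)]]
P=np.array(P);print(P.round(4),P.mean(0),'yaw',np.arctan2(*(P[1]-P[0]+P[3]-P[2])[[1,0]]))
t=lambda u,v:('top0',255+u/3.5,215+v/3.5)
s=lambda u,v:('scene0',245+u/5,135+(v-250)/4.3)
k=lambda u,v:('scene0',195+(u-335)/5,235+(v-250)/4.6)
w=lambda u,v:('w1',320+(u-560)/2.35,55+v/2.353)
C=[(*t(321,81),(45,-70,12)),(*t(295,190),(-45,-70,12)),(*s(157,580),(45,-70,12)),(*s(303,443),(45,70,12)),(*s(33,512),(-45,-70,12)),
(*t(303,87),(30,-54,46)),(*t(280,170),(-30,-54,46)),(*t(42,108),(-38,124,64)),(*s(240,277),(-38,124,64)),
('w2',305.3,125,(0,0,12)),('w2',277,177,(-30,-54,46)),('w2',336,177,(30,-54,46)),('w2',261,60,(-38,60,64)),('w2',346,67,(36,54,74))]
x,r=fit(C,[.5,.05,-.26,0]);print(x,r.round(1).tolist())
K=[(*t(712,137),(0,-91,8)),(*t(478,126),(0,91,15)),(*k(592,285),(0,91,15)),(*k(415,575),(0,-91,8)),(*w(698,370),(0,-91,8)),(*w(635,28),(0,91,15))]
x,r=fit(K,[.4,-.2,0.,0]);print(x,r.round(1).tolist())
for a,b in[((613,130),(692,105)),((650,350),(735,342))]: # body side edges in w1
    A,B=atz(*w(*a),.02),atz(*w(*b),.02); print(A,B,(A+B)/2,np.linalg.norm(A-B))
print('switch',tri(t(603,129),k(498,400),w(675,218)))
E
python3 go.py .489 .155 .13 1.31
```

```text
[[0.4683 0.0825 0.012 ]
 [0.5415 0.0638 0.012 ]
 [0.4547 0.0336 0.012 ]
 [0.5296 0.0146 0.012 ]] [0.49852909 0.04862062 0.012     ] yaw -0.24938844029465074
[ 0.49967512  0.050412   -0.25760874 -0.00279231] [[0.2, -0.6], [-1.2, 1.2], [0.1, -0.7], [1.3, -1.7], [-1.6, 0.4], [-1.3, 0.4], [-0.9, -0.7], [-1.4, 0.6], [0.3, 0.7], [0.5, -1.6], [0.6, 1.1], [-1.5, 0.7], [2.7, 1.2], [-0.8, -0.2]]
[ 0.48972917 -0.23526664 -0.03406855 -0.00576146] [[0.2, 0.0], [-1.1, -0.5], [0.4, -0.3], [0.0, 0.6], [-0.0, 0.4], [-0.3, -0.1]]
[ 0.47060507 -0.18759279  0.02      ] [ 0.51028269 -0.18627126  0.02      ] [ 0.49044388 -0.18693202  0.02      ] 0.039699622782047514
[ 0.46273651 -0.30156406  0.02      ] [ 0.50664035 -0.30903848  0.02      ] [ 0.48468843 -0.30530127  0.02      ] 0.044535531796410746
switch [ 0.48908865 -0.23591847  0.03035433]
t 2.8667 tcp [0.4892 0.0007 0.2513] yaw 1.307 F [-0.   0.3  0.3] w 0.0911
shift share [ 0.4964 -0.1346  0.4044] min rows 4.7 turn share [-0.0001  0.0001 -0.001 ] min rows 0.0
```

```bash
python3 -m handwheel '[[0.0853,-0.0232,0.0728,0,0,-0.0025,1],[0.0853,-0.0232,0.0728,0,0,0,1],[0.0853,-0.0232,0.0728,0,0,0,1],[0.0853,-0.0232,0.0728,0,0,0,1],[0.0853,-0.0232,0.0728,0,0,0,1],[0.0853,-0.0232,0.0728,0,0,0,1],[0,0,0,0,0,0,1],[0,0,0,0,0,0,1]]' | head -2
python3 go.py .4889 .1597 .056 1.315
python3 - <<'E'
from h import *
snap('wrist','w3'); snap('scene','s3')
print(proj('w3',(.4889,.1597,.064)))
a=cv2.imread('pics/w3.png'); b=cv2.imread('pics/s3.png')[60:260,180:380]
cv2.imwrite('pics/w3c.png',np.hstack([cv2.resize(a,(480,300)),cv2.resize(b,(300,300))]))
E
```

```text
time_s: 3.53
tcp_pos: [0.4873, 0.1592, 0.1196]
t 3.5333 tcp [0.4873 0.1592 0.1196] yaw 1.315 F [ 0.2 -0.  -0.9] w 0.091
shift share [0.0031 0.0052 0.212 ] min rows 1.5 turn share [-0.0006  0.0004  0.    ] min rows 0.0
(np.float64(311.11269193755976), np.float64(222.50075878329113))
```

View pics/w3c.png

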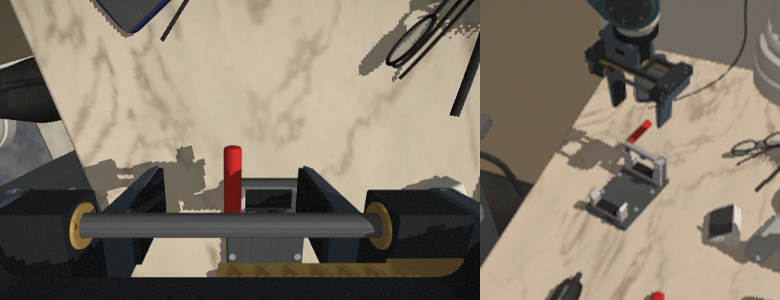

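```bash
python3 -m handwheel '[[0,0.002,0.053,0,0,0,1],[0,0.002,0.053,0,0,0,1],[0,0,0.053,0,0,0,1],[0,0,0.053,0,0,0,1],[0,0,0,0,0,0,0],[0,0,0,0,0,0,0],[0,0,0,0,0,0,0],[0,0,0,0,0,0,0],[0,0,0,0,0,0,0],[0,0,0,0,0,0,0]]' 40
python3 - <<'E'
from h import *
# arc increments in tool axes (tool y = cradle +x, tool z down), 7 rows/.. shares
A=np.linspace(0,2.5,26); x=-74*np.cos(A); z=74*np.sin(A)
print(np.c_[A[1:],np.diff(x)/300,-np.diff(z)/300].round(4))
E
```

```text
time_s: 4.47
tcp_pos: [0.4894, 0.1593, 0.0576]
tool_rot: [[0.253, 0.968, 0.001], [0.968, -0.253, 0.0], [0.001, 0.001, -1.0]]
wrist_force: [0.1, 0.7, 0.2]
width: 0.0542
finger_force: 0.0
[[ 1.00e-01  1.20e-03 -2.46e-02]
 [ 2.00e-01  3.70e-03 -2.44e-02]
 [ 3.00e-01  6.10e-03 -2.39e-02]
 [ 4.00e-01  8.50e-03 -2.32e-02]
 [ 5.00e-01  1.07e-02 -2.22e-02]
 [ 6.00e-01  1.29e-02 -2.10e-02]
 [ 7.00e-01  1.49e-02 -1.96e-02]
 [ 8.00e-01  1.68e-02 -1.80e-02]
 [ 9.00e-01  1.85e-02 -1.63e-02]
 [ 1.00e+00  2.01e-02 -1.43e-02]
 [ 1.10e+00  2.14e-02 -1.23e-02]
 [ 1.20e+00  2.25e-02 -1.01e-02]
 [ 1.30e+00  2.34e-02 -7.80e-03]
 [ 1.40e+00  2.41e-02 -5.40e-03]
 [ 1.50e+00  2.45e-02 -3.00e-03]
 [ 1.60e+00  2.47e-02 -5.00e-04]
 [ 1.70e+00  2.46e-02  2.00e-03]
 [ 1.80e+00  2.43e-02  4.40e-03]
 [ 1.90e+00  2.37e-02  6.80e-03]
 [ 2.00e+00  2.29e-02  9.10e-03]
 [ 2.10e+00  2.19e-02  1.14e-02]
 [ 2.20e+00  2.06e-02  1.35e-02]
 [ 2.30e+00  1.92e-02  1.55e-02]
 [ 2.40e+00  1.75e-02  1.73e-02]
 [ 2.50e+00  1.57e-02  1.90e-02]]
```

Fingers still closing (about 70 mm/s); wait on.

```bash
python3 -m handwheel '[[0,0,0,0,0,0,0],[0,0,0,0,0,0,0],[0,0,0,0,0,0,0],[0,0,0,0,0,0,0],[0,0,0,0,0,0,0],[0,0,0,0,0,0,0],[0,0,0,0,0,0,0]]' 40
```

```text
time_s: 5.05
tcp_pos: [0.4886, 0.1594, 0.0567]
tool_rot: [[0.253, 0.968, -0.001], [0.968, -0.253, 0.0], [-0.0, -0.001, -1.0]]
wrist_force: [-3.8, 3.2, 0.1]
width: 0.0142
finger_force: 40.0
```

```bash
python3 -m handwheel '[[0,0.0012,-0.0246,0,0,0,0],[0,0.0037,-0.0244,0,0,0,0],[0,0.0061,-0.0239,0,0,0,0],[0,0.0085,-0.0232,0,0,0,0]]'
```

```text
time_s: 5.38
tcp_pos: [0.4952, 0.1576, 0.0865]
tool_rot: [[0.252, 0.968, 0.001], [0.968, -0.252, -0.0], [0.0, 0.001, -1.0]]
wrist_force: [6.9, -3.8, -9.8]
width: 0.0143
finger_force: 40.0
```

```bash
python3 -m handwheel '[[0,0.0107,-0.0222,0,0,0,0],[0,0.0129,-0.021,0,0,0,0],[0,0.0149,-0.0196,0,0,0,0],[0,0.0168,-0.018,0,0,0,0],[0,0.0185,-0.0163,0,0,0,0],[0,0.0201,-0.0143,0,0,0,0],[0,0.0214,-0.0123,0,0,0,0],[0,0.0225,-0.0101,0,0,0,0]]'
python3 -m handwheel '[[0,0.0234,-0.0078,0,0,0,0],[0,0.0241,-0.0054,0,0,0,0],[0,0.0245,-0.003,0,0,0,0],[0,0.0247,-0.0005,0,0,0,0],[0,0.0246,0.002,0,0,0,0],[0,0.0243,0.0044,0,0,0,0]]'
```

```text
time_s: 6.05
tcp_pos: [0.5336, 0.1475, 0.1267]
tool_rot: [[0.252, 0.968, -0.004], [0.968, -0.252, 0.0], [-0.001, -0.003, -1.0]]
wrist_force: [-8.8, -0.0, 7.3]
width: 0.0137
finger_force: 40.0
time_s: 6.55
tcp_pos: [0.5764, 0.1361, 0.1292]
tool_rot: [[0.252, 0.968, -0.003], [0.968, -0.252, -0.0], [-0.001, -0.002, -1.0]]
wrist_force: [-6.5, -0.6, -0.2]
width: 0.0141
finger_force: 40.0
```

```bash
python3 -m handwheel '[[0,0.0237,0.0068,0,0,0,0],[0,0.0229,0.0091,0,0,0,0],[0,0.0219,0.0114,0,0,0,0],[0,0.0206,0.0135,0,0,0,0],[0,0.0192,0.0155,0,0,0,0],[0,0.0175,0.0173,0,0,0,0],[0,0,0,0,0,0,0],[0,0,0,0,0,0,0],[0,0,0,0,0,0,0]]'
python3 - <<'E'
from h import *
p=np.array(arm.sense()['tcp_pos'])-[.4993,.0495,0]; c,s=np.cos(-.256),np.sin(-.256)
x=c*p[0]+s*p[1]; z=p[2]+.008; print(x,-s*p[0]+c*p[1],z,'ang',np.arctan2(z-.064,.036-x), np.hypot(z-.064,x-.036))
E
```

```text
time_s: 7.3
tcp_pos: [0.6123, 0.1266, 0.1064]
tool_rot: [[0.252, 0.968, -0.002], [0.968, -0.252, -0.001], [-0.001, -0.002, -1.0]]
wrist_force: [-4.8, -0.5, -7.0]
width: 0.0145
finger_force: 40.0
0.08977734785589786 0.10317421698104828 0.11437946896733953 ang 2.3888056468386036 0.07368917176794273
```

```bash
python3 -m handwheel '[[0,0,0,0,0,0,1],[0,0,0,0,0,0,1],[0,0,0,0,0,0,1],[0,0,0,0,0,0,1],[0,0,0,0,0,0,1],[0,0,-0.12,0,0,0,1],[0,0,-0.12,0,0,0,1],[0,0,-0.12,0,0,0,1],[0,0,-0.12,0,0,0,1]]' | egrep 'tcp|width|force'
python3 -m handwheel '[[-0.1059,-0.0076,0,0,0,0,1],[-0.1059,-0.0076,0,0,0,0,1],[-0.1059,-0.0076,0,0,0,0,1],[-0.1059,-0.0076,0,0,0,0,1],[-0.1059,-0.0076,0,0,0,0,1],[-0.1059,-0.0076,0,0,0,0,1],[-0.1059,-0.0076,0.0722,0,0,0,1],[-0.1059,-0.0076,0.0722,0,0,0,1],[-0.1059,-0.0076,0.0722,0,0,0,1],[-0.1059,-0.0076,0.0722,0,0,0,1]]' | egrep 'tcp|width'
python3 -m handwheel '[[-0.1059,-0.0076,0.0722,0,0,0,1],[-0.1059,-0.0076,0.0722,0,0,0,1],[0,0,0,0,0,-0.0177,1],[0,0,0,0,0,-0.0177,1],[0,0,0,0,0,-0.0177,1],[0,0,0,0,0,-0.0177,1],[0,0,0,0,0,0,1],[0,0,0,0,0,0,1]]' | egrep 'tcp|width'
python3 go.py .4895 -.235 .016 1.537
python3 - <<'E'
from h import *
snap('wrist','w4'); snap('top','t4'); snap('scene','s4')
for p in [(0,91,15),(0,-91,8),(21,0,20),(-21,0,20)]:
    c,s=np.cos(-.034),np.sin(-.034); print([np.round(proj(f,(.4895+(c*p[0]-s*p[1])/1e3,-.235+(s*p[0]+c*p[1])/1e3,p[2]/1e3))) for f in('w4',)])
a=cv2.imread('pics/w4.png');b=cv2.imread('pics/t4.png')[200:290,250:350]
cv2.imwrite('pics/w4c.png',np.hstack([cv2.resize(a,(480,300)),cv2.resize(b,(300,300))]))
E
```

```text
tcp_pos: [0.6133, 0.1268, 0.2526]
wrist_force: [-0.0, -0.7, 0.4]
width: 0.0715
finger_force: 0.0
tcp_pos: [0.5107, -0.1762, 0.1637]
width: 0.0914
tcp_pos: [0.4909, -0.2352, 0.121]
width: 0.0913
t 9.55 tcp [ 0.4909 -0.2352  0.121 ] yaw 1.536 F [ 0.3 -0.1 -0.6] w 0.0913
shift share [ 0.0007 -0.0047  0.35  ] min rows 2.5 turn share [ 0.0001  0.0001 -0.0002] min rows 0.0
[array([306.,  78.])]
[array([307., 300.])]
[array([334., 203.])]
[array([279., 203.])]
```

View pics/w4c.png

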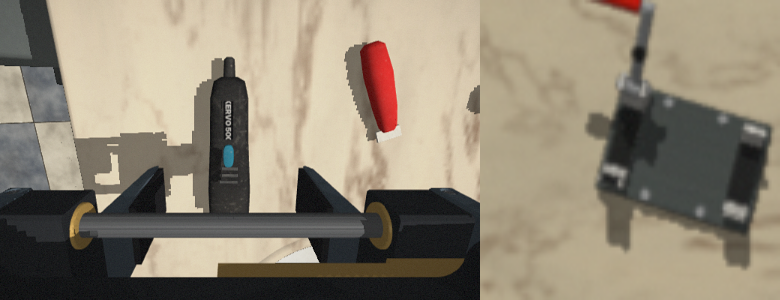

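```bash
python3 -m handwheel '[[0,-0.0024,0.05,0,0,0,1],[0,-0.0023,0.05,0,0,0,1],[0,0,0.05,0,0,0,1],[0,0,0.05,0,0,0,1],[0,0,0.05,0,0,0,1],[0,0,0.05,0,0,0,1],[0,0,0.05,0,0,0,1],[0,0,0,0,0,0,1]]' 25 
python3 -m handwheel '[[0,0,0,0,0,0,0],[0,0,0,0,0,0,0],[0,0,0,0,0,0,0],[0,0,0,0,0,0,0],[0,0,0,0,0,0,0],[0,0,0,0,0,0,0],[0,0,0,0,0,0,0],[0,0,0,0,0,0,0],[0,0,0,0,0,0,0],[0,0,0,0,0,0,0]]' 25
```

```text
time_s: 10.37
tcp_pos: [0.4881, -0.2344, 0.0136]
tool_rot: [[0.034, 0.999, -0.003], [0.999, -0.034, 0.002], [0.001, -0.003, -1.0]]
wrist_force: [-1.0, -0.2, -0.5]
width: 0.0908
finger_force: 0.0
time_s: 11.2
tcp_pos: [0.4894, -0.2351, 0.0159]
tool_rot: [[0.033, 0.999, 0.0], [0.999, -0.033, -0.0], [-0.0, 0.0, -1.0]]
wrist_force: [-0.6, 0.6, 2.8]
width: 0.0403
finger_force: 25.0
```

```bash
python3 -m handwheel '[[0,0,-0.05,0,0,0,0],[0,0,-0.1,0,0,0,0],[0,0,-0.12,0,0,0,0],[0,0,-0.12,0,0,0,0],[0,0,-0.12,0,0,0,0],[0,0,-0.1,0,0,0,0],[0.03,0,0,0,0,0,0],[0.07,0,0,0,0,0,0],[0.09,0,0,0,0,0,0],[0.1,0,0,0,0,0,0]]' | egrep 'tcp|width|force'
python3 -m handwheel '[[0.1,0,0,0,0,0.0141,0],[0.1,0,0,0,0,0,0],[0.1,0,0,0,0,0,0],[0.1,0,0,0,0,0,0],[0.1,0,0,0,0,0,0],[0.08,0,0,0,0,0,0],[0.05,0,0,0,0,0,0],[0.03,0,0,0,0,0,0]]' | egrep 'tcp|width|force'
python3 go.py .4993 .0495 .2 1.315
```

```text
tcp_pos: [0.4915, -0.1474, 0.1981]
wrist_force: [-0.1, 0.9, -3.6]
width: 0.0404
finger_force: 25.0
tcp_pos: [0.5054, 0.0511, 0.1979]
wrist_force: [-0.1, -0.6, -1.9]
width: 0.0405
finger_force: 25.0
t 12.7 tcp [0.5054 0.0511 0.1979] yaw 1.495 F [-0.1 -0.6 -1.9] w 0.0405
shift share [-0.0067 -0.02   -0.0069] min rows 0.2 turn share [-0.0004  0.0001  0.0574] min rows 1.4
```

```bash
python3 -m handwheel '[[-0.0067,-0.02,-0.003,0,0,0,0],[0,0,0,0,0,0.0144,0],[0,0,0,0,0,0.0144,0],[0,0,0,0,0,0.0144,0],[0,0,0,0,0,0.0142,0],[0,0,0,0,0,0,0],[0,0,0,0,0,0,0],[0,0,0,0,0,0,0]]' | egrep 'tcp|width|force'
python3 go.py .4993 .0495 .2 1.315
python3 - <<'E'
from h import *
snap('wrist','w5'); snap('scene','s5'); snap('top','t5')
a=cv2.imread('pics/w5.png')[:,160:480];b=cv2.imread('pics/s5.png')[70:250,200:360]
s=arm.sense();c_,s_=np.cos(-.256),np.sin(-.256)
for p in [(0,91,15),(22,60,16),(-22,60,16)]:
    print(p,np.round(proj('w5',(s['tcp_pos'][0]+(c_*p[0]-s_*p[1])/1e3,s['tcp_pos'][1]+(s_*p[0]+c_*p[1])/1e3,s['tcp_pos'][2]-.016+p[2]/1e3))))
cv2.imwrite('pics/w5c.png',np.hstack([a,cv2.resize(b,(356,400))]))
E
```

```text
tcp_pos: [0.4997, 0.0473, 0.1995]
wrist_force: [-0.4, -0.7, -2.2]
width: 0.0401
finger_force: 25.0
t 13.3667 tcp [0.4997 0.0473 0.1995] yaw 1.314 F [-0.4 -0.7 -2.2] w 0.0401
shift share [ 0.0067 -0.003  -0.0015] min rows 0.1 turn share [-0.0001  0.     -0.0002] min rows 0.0
(0, 91, 15) [310.  66.]
(22, 60, 16) [359. 139.]
(-22, 60, 16) [260. 139.]
```

View pics/w5c.png

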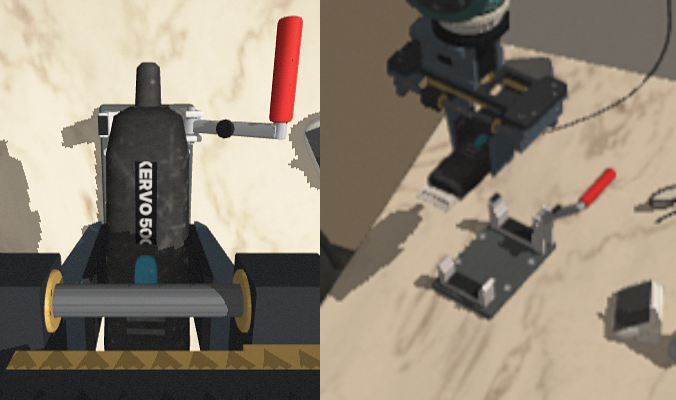

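```bash
python3 -m handwheel '[[0.0067,-0.003,0.04,0,0,0,0],[0,0,0.06,0,0,0,0],[0,0,0.06,0,0,0,0],[0,0,0.06,0,0,0,0],[0,0,0.06,0,0,0,0],[0,0,0.06,0,0,0,0],[0,0,0.05,0,0,0,0],[0,0,0.03,0,0,0,0],[0,0,0,0,0,0,0],[0,0,0,0,0,0,0]]' | egrep 'tcp|width|force'
python3 go.py .4993 .0495 .038 1.315
```

```text
tcp_pos: [0.4994, 0.05, 0.0734]
wrist_force: [-0.2, -0.2, -2.8]
width: 0.0404
finger_force: 25.0
t 14.35 tcp [0.4994 0.05   0.0734] yaw 1.314 F [-0.2 -0.2 -2.8] w 0.0404
shift share [-0.0017  0.0003  0.118 ] min rows 0.8 turn share [-0.0003  0.0001 -0.0004] min rows 0.0
```

```bash
python3 -m handwheel '[[0,0,0.02,0,0,0,0],[0,0,0.02,0,0,0,0],[0,0,0.015,0,0,0,0],[0,0,0.01,0,0,0,0],[0,0,0.01,0,0,0,0],[0,0,0.01,0,0,0,0],[0,0,0,0,0,0,0],[0,0,0,0,0,0,0]]' | egrep 'tcp|width|force'
python3 -m handwheel '[[0,0,0.007,0,0,0,0],[0,0,0.007,0,0,0,0],[0,0,0.007,0,0,0,0],[0,0,0,0,0,0,0],[0,0,0,0,0,0,0]]' | egrep 'tcp|width|force'
```

```text
tcp_pos: [0.4996, 0.0499, 0.0482]
wrist_force: [0.2, -0.7, -3.1]
width: 0.0405
finger_force: 25.0
tcp_pos: [0.4995, 0.05, 0.0418]
wrist_force: [-0.1, -0.0, -2.4]
width: 0.0406
finger_force: 25.0
```

```bash
python3 -m handwheel '[[0,0,0.004,0,0,0,0],[0,0,0.004,0,0,0,0],[0,0,0.004,0,0,0,0],[0,0,0,0,0,0,0],[0,0,0,0,0,0,0],[0,0,0,0,0,0,0]]' | egrep 'tcp|width|force'
```

```text
tcp_pos: [0.4996, 0.05, 0.0383]
wrist_force: [-0.1, 0.4, -2.8]
width: 0.0404
finger_force: 25.0
```

```bash
python3 -m handwheel '[[0,0,0.003,0,0,0,0],[0,0,0,0,0,0,0],[0,0,0,0,0,0,0]]' | egrep 'tcp|force'; python3 -m handwheel '[[0,0,0.003,0,0,0,0],[0,0,0,0,0,0,0],[0,0,0,0,0,0,0]]' | egrep 'tcp|force'
```

```text
tcp_pos: [0.4997, 0.05, 0.0376]
wrist_force: [0.1, 0.1, 3.3]
finger_force: 25.0
tcp_pos: [0.4999, 0.0499, 0.0373]
wrist_force: [-5.6, -0.3, 18.2]
finger_force: 24.9
```

```bash
python3 -m handwheel '[[0,0,-0.004,0,0,0,0],[0,0,0,0,0,0,0],[0,0,0,0,0,0,0.75],[0,0,0,0,0,0,0.75],[0,0,0,0,0,0,0.75],[0,0,0,0,0,0,0.75],[0,0,0,0,0,0,0.75],[0,0,0,0,0,0,0.75]]' | egrep 'tcp|width|force'
python3 -m handwheel '[[0,0,-0.04,0,0,0,0.75],[0,0,-0.08,0,0,0,0.75],[0,0,-0.1,0,0,0,0.75],[0,0,-0.12,0,0,0,0.75],[0,0,-0.12,0,0,0,0.75],[0,0,-0.08,0,0,0,0.75],[0,0,0,0,0,0,0.75],[0,0,0,0,0,0,0.75]]' | egrep 'tcp|width|force'
python3 go.py .613 .1266 .19 1.315
python3 - <<'E'
from h import *
snap('wrist','w6'); snap('scene','s6')
c_,s_=np.cos(-.256),np.sin(-.256)
for p in [(0,91,37),(22,60,38),(-22,60,38),(0,-91,30)]:
    print(p,[np.round(proj(f,(.4993+(c_*p[0]-s_*p[1])/1e3,.0495+(s_*p[0]+c_*p[1])/1e3,p[2]/1e3))) for f in('w6','s6')])
a=cv2.imread('pics/w6.png')[:,160:480];b=cv2.imread('pics/s6.png')[110:230,230:330]
cv2.imwrite('pics/w6c.png',np.hstack([a,cv2.resize(b,(333,400),interpolation=3)]))
E
```

```text
tcp_pos: [0.4996, 0.05, 0.0377]
wrist_force: [-0.1, 0.5, 0.2]
width: 0.0683
finger_force: 0.0
tcp_pos: [0.5003, 0.05, 0.2017]
wrist_force: [-0.2, -0.0, -0.8]
width: 0.0686
finger_force: 0.0
t 17.7667 tcp [0.5003 0.05   0.2017] yaw 1.313 F [-0.2 -0.  -0.8] w 0.0686
shift share [0.3425 0.2982 0.0403] min rows 3.3 turn share [ 0.001  -0.0003 -0.0005] min rows 0.0
(0, 91, 37) [array([307.,  83.]), array([297., 160.])]
(22, 60, 38) [array([331., 119.]), array([297., 170.])]
(-22, 60, 38) [array([282., 119.]), array([285., 164.])]
(0, -91, 30) [array([307., 269.]), array([257., 204.])]
```

View pics/w6c.png

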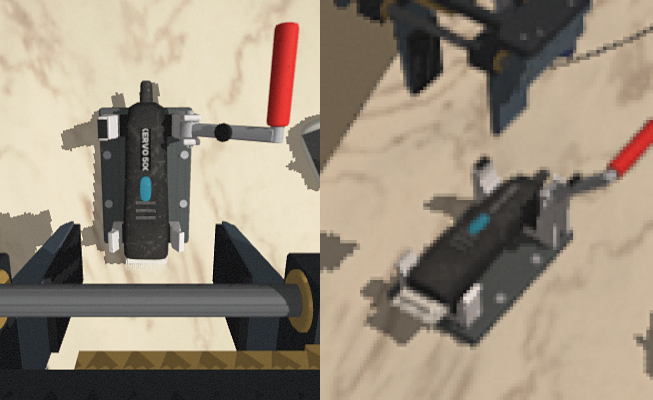

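```bash
python3 -m handwheel '[[0.057,0.05,0.0067,0,0,0,0.75],[0.057,0.05,0.0067,0,0,0,0.75],[0.057,0.05,0.0067,0,0,0,0.75],[0.057,0.05,0.0067,0,0,0,0.75],[0.057,0.05,0.0067,0,0,0,0.75],[0.057,0.05,0.0067,0,0,0,0.75],[0,0,0,0,0,0,0.75],[0,0,0,0,0,0,0.75]]' | egrep 'tcp'
python3 -m handwheel '[[0,0,0.05,0,0,0,0.75],[0,0,0.06,0,0,0,0.75],[0,0,0.06,0,0,0,0.75],[0,0,0.06,0,0,0,0.75],[0,0,0.05,0,0,0,0.75],[0,0,0,0,0,0,0.75]]' | egrep 'tcp|force'
python3 go.py .6133 .1268 .106 1.315
```

```text
tcp_pos: [0.6122, 0.1265, 0.1857]
tcp_pos: [0.6101, 0.1255, 0.1003]
wrist_force: [-0.3, -1.0, -0.5]
finger_force: 0.0
t 19.0333 tcp [0.6101 0.1255 0.1003] yaw 1.313 F [-0.3 -1.  -0.5] w 0.0684
shift share [ 0.0068  0.009  -0.0191] min rows 0.2 turn share [-0.0015  0.0007 -0.0006] min rows 0.0
```

Transient overshoot likely; correct a little and close.

```bash
python3 -m handwheel '[[0,0.004,-0.006,0,0,0,0.75],[0,0,0,0,0,0,0.75]]' 40| egrep 'tcp|force'
python3 -m handwheel '[[0,0,0,0,0,0,0],[0,0,0,0,0,0,0],[0,0,0,0,0,0,0],[0,0,0,0,0,0,0],[0,0,0,0,0,0,0],[0,0,0,0,0,0,0],[0,0,0,0,0,0,0],[0,0,0,0,0,0,0],[0,0,0,0,0,0,0],[0,0,0,0,0,0,0]]' 40
python3 - <<'E'
from h import *
p=np.array(arm.sense()['tcp_pos'])-[.4993,.0495,0]; c,s=np.cos(-.256),np.sin(-.256)
x=c*p[0]+s*p[1]; z=p[2]+.008; a=np.arctan2(z-.064,.036-x);print(x,z,'ang',a, np.hypot(z-.064,x-.036))
A=np.linspace(2.39,0,25); q=-74*np.cos(A); w=74*np.sin(A)
print(np.c_[A[1:],np.diff(q)/300,-np.diff(w)/300].round(4))
E
```

```text
tcp_pos: [0.6144, 0.1258, 0.1065]
wrist_force: [0.2, 0.2, 0.5]
finger_force: 0.0
time_s: 20.03
tcp_pos: [0.6136, 0.126, 0.1053]
tool_rot: [[0.255, 0.967, -0.001], [0.967, -0.255, -0.0], [-0.0, -0.001, -1.0]]
wrist_force: [-1.1, 0.8, -0.6]
width: 0.0143
finger_force: 40.0
0.09122975423035441 0.11326583810819507 ang 2.4132060162739783 0.07400978689908679
[[ 2.2904e+00 -1.7600e-02 -1.7100e-02]
 [ 2.1908e+00 -1.9200e-02 -1.5200e-02]
 [ 2.0912e+00 -2.0700e-02 -1.3300e-02]
 [ 1.9917e+00 -2.1900e-02 -1.1100e-02]
 [ 1.8921e+00 -2.2900e-02 -8.9000e-03]
 [ 1.7925e+00 -2.3700e-02 -6.6000e-03]
 [ 1.6929e+00 -2.4200e-02 -4.2000e-03]
 [ 1.5933e+00 -2.4500e-02 -1.8000e-03]
 [ 1.4938e+00 -2.4500e-02  7.0000e-04]
 [ 1.3942e+00 -2.4400e-02  3.1000e-03]
 [ 1.2946e+00 -2.3900e-02  5.5000e-03]
 [ 1.1950e+00 -2.3300e-02  7.9000e-03]
 [ 1.0954e+00 -2.2400e-02  1.0100e-02]
 [ 9.9580e-01 -2.1200e-02  1.2300e-02]
 [ 8.9620e-01 -1.9900e-02  1.4400e-02]
 [ 7.9670e-01 -1.8400e-02  1.6300e-02]
 [ 6.9710e-01 -1.6700e-02  1.8000e-02]
 [ 5.9750e-01 -1.4800e-02  1.9600e-02]
 [ 4.9790e-01 -1.2800e-02  2.1000e-02]
 [ 3.9830e-01 -1.0600e-02  2.2100e-02]
 [ 2.9880e-01 -8.4000e-03  2.3100e-02]
 [ 1.9920e-01 -6.0000e-03  2.3800e-02]
 [ 9.9600e-02 -3.7000e-03  2.4300e-02]
 [ 0.0000e+00 -1.2000e-03  2.4500e-02]]
```

```bash
python3 -m handwheel '[[0,-0.0176,-0.0171,0,0,0,0],[0,-0.0192,-0.0152,0,0,0,0],[0,-0.0207,-0.0133,0,0,0,0],[0,-0.0219,-0.0111,0,0,0,0],[0,-0.0229,-0.0089,0,0,0,0],[0,-0.0237,-0.0066,0,0,0,0],[0,-0.0242,-0.0042,0,0,0,0],[0,-0.0245,-0.0018,0,0,0,0]]' | egrep 'tcp|width|force'
python3 -m handwheel '[[0,-0.0245,0.0007,0,0,0,0],[0,-0.0244,0.0031,0,0,0,0],[0,-0.0239,0.0055,0,0,0,0],[0,-0.0233,0.0079,0,0,0,0],[0,-0.0224,0.0101,0,0,0,0],[0,-0.0212,0.0123,0,0,0,0],[0,-0.0199,0.0144,0,0,0,0],[0,-0.0184,0.0163,0,0,0,0]]' | egrep 'tcp|width|force'
python3 -m handwheel '[[0,-0.0167,0.018,0,0,0,0],[0,-0.0148,0.0196,0,0,0,0],[0,-0.0128,0.021,0,0,0,0],[0,-0.0106,0.0221,0,0,0,0],[0,0,0,0,0,0,0]]' | egrep 'tcp|width|force'
```

```text
tcp_pos: [0.5659, 0.1392, 0.1319]
wrist_force: [6.4, -6.9, 12.2]
width: 0.0141
finger_force: 40.0
tcp_pos: [0.5126, 0.1533, 0.1092]
wrist_force: [5.4, -1.3, 2.8]
width: 0.0141
finger_force: 40.0
tcp_pos: [0.4955, 0.1576, 0.0833]
wrist_force: [1.5, 7.2, 0.6]
width: 0.0146
finger_force: 40.0
```

```bash
python3 -m handwheel '[[0,-0.0084,0.0231,0,0,0,0],[0,-0.006,0.0238,0,0,0,0],[0,-0.0037,0.0243,0,0,0,0],[0,-0.001,0.018,0,0,0,0],[0,0,0,0,0,0,0],[0,0,0,0,0,0,0]]' | egrep 'tcp|width|force'
python3 go.py .4886 .1594 .056 1.315
```

```text
tcp_pos: [0.4888, 0.1592, 0.0564]
wrist_force: [-5.6, 12.9, -0.3]
width: 0.0146
finger_force: 40.0
t 22.2833 tcp [0.4888 0.1592 0.0564] yaw 1.313 F [-5.6 12.9 -0.3] w 0.0146
shift share [ 0.0003 -0.0009  0.0014] min rows 0.0 turn share [-0.0007 -0.     -0.0007] min rows 0.0
```

```bash
python3 -m handwheel '[[0,0,0.006,0,0,0,0],[0,0,0,0,0,0,0],[0,0,0,0,0,0,0]]' | egrep 'tcp|width|force'
```

```text
tcp_pos: [0.4888, 0.1592, 0.0549]
wrist_force: [-7.2, 14.3, 3.4]
width: 0.0136
finger_force: 40.0
```

```bash
python3 -m handwheel '[[0,0,0.005,0,0,0,0],[0,0,0,0,0,0,0],[0,0,0,0,0,0,0]]' | egrep 'tcp|width|force'
```

```text
tcp_pos: [0.4886, 0.1592, 0.0533]
wrist_force: [-7.3, 14.6, 0.9]
width: 0.0137
finger_force: 40.0
```

```bash
python3 -m handwheel '[[0,0,0,0,0,0,0.6],[0,0,0,0,0,0,0.6],[0,0,0,0,0,0,0.6],[0,0,0,0,0,0,0.6],[0,0,0,0,0,0,0.6],[0,0,0,0,0,0,0.6],[0,0,-0.06,0,0,0,0.6],[0,0,-0.08,0,0,0,0.6],[0,0,-0.06,0,0,0,0],[0,0,0,0,0,0,0]]' | egrep 'tcp|width|force'
python3 -m handwheel '[[0,0,0,0,0,0,0],[0,0,0,0,0,0,0],[0,0,0,0,0,0,0],[0,0,0,0,0,0,0],[0,0,0,0,0,0,0],[0,0,0,0,0,0,0],[0,0,0,0,0,0,0]]' 20| egrep 'tcp|width|force'
python3 -m handwheel '[[0,0,0.03,0,0,0,0],[0,0,0.025,0,0,0,0],[0,0,0.01,0,0,0,0],[0,0,0,0,0,0,0],[0,0,0,0,0,0,0]]'| egrep 'tcp|width|force'
```

```text
tcp_pos: [0.4919, 0.159, 0.1166]
wrist_force: [0.5, 0.0, 0.9]
width: 0.0442
finger_force: 0.0
tcp_pos: [0.49, 0.1585, 0.1133]
wrist_force: [0.0, -0.3, -1.3]
width: 0.0004
finger_force: 0.0
tcp_pos: [0.4899, 0.1585, 0.0936]
wrist_force: [1.3, -0.2, 0.0]
width: 0.0004
finger_force: 0.0
```

Tips at about z=0.0826; handle top expected at 0.0715. Creep down.

```bash
python3 -m handwheel '[[0,0,0.012,0,0,0,0],[0,0,0.012,0,0,0,0],[0,0,0.01,0,0,0,0],[0,0,0,0,0,0,0],[0,0,0,0,0,0,0]]'| egrep 'tcp|force'; python3 -m handwheel '[[0,0,0.006,0,0,0,0],[0,0,0,0,0,0,0],[0,0,0,0,0,0,0]]'| egrep 'tcp|wrist'
```

```text
tcp_pos: [0.49, 0.1585, 0.0837]
wrist_force: [-0.4, 0.2, -0.6]
finger_force: 0.0
tcp_pos: [0.4903, 0.1586, 0.0825]
wrist_force: [-2.9, -0.2, 7.6]
```

```bash
python3 -m handwheel '[[0,0,0.006,0,0,0,0],[0,0,0,0,0,0,0],[0,0,0,0,0,0,0]]'| egrep 'tcp|wrist'
python3 -m handwheel '[[0,0,-0.04,0,0,0,0],[0,0,-0.1,0,0,0,0],[0,0,-0.12,0,0,0,0],[0,0,-0.12,0,0,0,0],[0,0,-0.1,0,0,0,0],[-0.1,0,0,0,0,0,0],[-0.1,0,0,0,0,0,0],[-0.1,0,0,0,0,0,0],[0,0,0,0,0,0,0],[0,0,0,0,0,0,0]]'| egrep 'tcp|wrist'
python3 - <<'E'
from h import *
snap('wrist','w7'); snap('scene','s7')
a=cv2.imread('pics/w7.png')[:,160:480];b=cv2.imread('pics/s7.png')[110:230,230:330]
cv2.imwrite('pics/w7c.png',np.hstack([a,cv2.resize(b,(333,400),interpolation=3)]))
E
```

```text
tcp_pos: [0.4906, 0.1588, 0.0817]
wrist_force: [-10.3, -1.2, 31.0]
tcp_pos: [0.467, 0.0706, 0.2245]
wrist_force: [-0.7, 0.4, 0.2]
```

View pics/w7c.png

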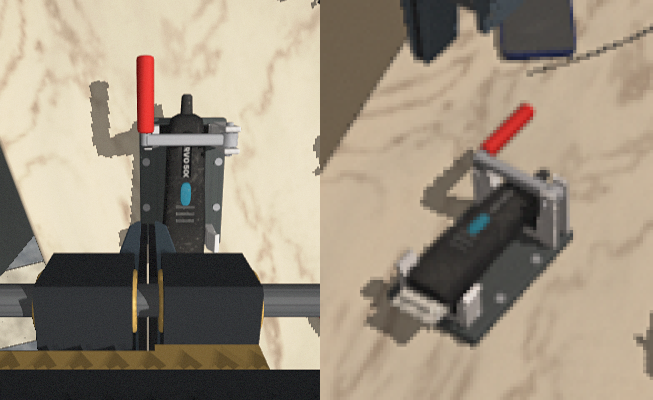

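The lever lies shut across the clipper, which sits centred in the saddles; the robot is clear.

```bash
python3 -c "
from h import *
print(arm.close_job())"
```

```text
the job is handed in; nothing more can be done
None
```

The job is handed in, with no verdict shown: the lever went up and over to about 2.4 rad, the clipper was set down centred in the saddles with its blade end at the saddle that has no lever, the lever was pressed fully shut across it, and the arm was withdrawn clear.

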